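# Rock a bench power supply back on its heel and slide a wedge riser under its front

## Task

Set the power supply at its reading angle on the blue wedge riser. Rock it back, keeping its rear edge down on the bench, until it stands by itself on its slanted rear heel; let go, slide the riser under the middle of the raised front, thin end first and square to it, then rock the supply forward again so that it lies on the riser's slope with its front against or just behind the stop lip. Leave both at rest and the other things on the bench undisturbed.

Things in the scene. Friction and masses are not known exactly. Their poses are not given: they have to be found in the camera images.
- supply: White bench power supply, 0.8 kg: box 120 mm wide (its y), 120 deep, 100 high, grey front panel (display, knob, sockets, 11 mm proud) facing its -x, roughly toward the robot. Origin: middle of the rear edge of its flat underside, on which it rocks; x runs front to rear, z up. Graspable only by the handle. Centre of mass 17 mm ahead of the origin, 52 up: balances at 18 degrees of back tilt.
- supply_handle (a point): Middle of the black round bar of the carrying handle on the supply's top: bar 12 mm thick, running along the supply's y, 80 mm free length between its two posts; centre at x = -20 mm, z = 144 mm in the supply's frame, 38 mm clear above the top face. The bar can turn between the fingers.
- supply_front (a point): Middle of the front edge of the supply's flat underside: x = -85 mm, y = z = 0 in the supply's frame. It rises to 45 mm above the bench when the supply stands on its heel.
- supply_heel (a point): Middle of the upper rear end of the black rubber heel (x = 35 mm, z = 22 mm in the supply's frame). The heel slants up from the rear edge of the underside at 32 degrees to here; tilted back past its balance the supply falls back on it and stands there steadily at 32 degrees.
- riser: Blue folded steel wedge riser, 0.25 kg, 96 mm wide (its y), 110 long, free to slide on the bench. Origin: foot of the inner face of its upright stop lip (4 mm thick, top 22 mm over the bench), mid width; x points to the thin end. Blade from the lip (x = 0) to x = 64 mm, its top sloping at 8 degrees. The supply lies flat on it when the lip is at its front. The foot with the grip ends at x = -56 mm.
- riser_grip (a point): Middle of the riser's black grip: a bar 42 mm long along the riser's x, 14 mm thick across, 15 mm high, on two steel posts, open on both sides; centre at x = -31 mm, z = 45 mm in the riser's frame.
- riser_stop (a point): Point at the inner face of the stop lip where the slope meets it: x = 0, z = 12 mm in the riser's frame; the lip stands 10 mm above the slope here.
- riser_nose (a point): Middle of the upper edge of the riser's thin end, 3 mm high: x = 64 mm, z = 3 mm in the riser's frame.
- tip_box: Bystander: blue pipette tip box with clear lid, 87 x 118 x 66 mm, origin under its centre; it stands on one side of the supply, the riser on the other (left or right varies).
- slide_box: Bystander: dark red microscope slide box, 85 x 100 x 36 mm, behind the supply; origin under its centre.
- flask: Bystander: clear culture flask with pink medium and red cap, 92 x 52 x 25 mm, behind the supply; origin under its centre.
- petri_dish: Bystander: clear petri dish with pink medium, 59 mm across, 14 mm high, at the left; origin under its centre.
- log_book: Bystander: spiral notebook, 210 x 152 x 14 mm, at the right near the robot; origin under its centre.

How it is judged:
By the outcome, as a careful person would: the job done as asked, in the order asked, and still so for the second after the job is handed in, with the robot touching nothing.
It also fails if it takes over 67 s, if anything falls off the work surface, if the arm or the gripper's body presses on something with over 40 N, if the wrist force passes 120 N, or if a joint passes its speed limit or range.

## Robot

A 7-joint arm with a two-finger parallel gripper is mounted at the origin on a cart in front of the work surface, level with it; the furniture and walls round the work are solid. World frame = base frame: x ahead of the robot, y to its left, z up, the work surface at z = 0. Lengths are in m, angles in degrees, forces in N, time in s.
With the tool pointing down it reaches from about 0.425 to 0.875 m from the base axis. Payload 4.7 kg.
Tool frame: the origin (TCP) lies between the finger pads; the fingertips stand env.tip_reach ahead of it and the grasp point (between the pads) lies 2 mm behind it (env.tip_reach is the distance from the TCP to the fingertips, in m); z points along the fingers, y is the line along which they close (so a half turn about z gives the same grasp; the last joint's range is limited). The gripper opens to 87 mm and grips with 3 to 60 N. Pads are 19 mm wide; open, the fingers measure 117 mm over their backs; the gripper's body (75 mm by 190 mm) begins 51 mm behind the grasp point.
Start: joints at [69.677, 18.392, -4.016, 83.108, 1.295, 78.541, -3.26], TCP at [0.234, -0.606, 0.24] pointing down, gripper open.
Joint ranges: [-163.93, 163.93], [-17.29, 119.83], [-79.2, 71.16], [3.27, 140.29], [-89.18, 269.18], [5.43, 117.66], [-154.24, 154.24]. Speed limits (degrees/s): [147.25, 147.25, 180, 180, 180, 180, 180].

## Interface

Orientations are given as [roll, pitch, yaw] about the fixed x, y, z axes, in that order (R = Rz(yaw) Ry(pitch) Rx(roll)).
In Python, from cell import env gives the robot as it stands.
- The arm moves only by the tool steer_hand, called after "Call:" as name(argument=value, ...) on one line, values as JSON. Schema: {"type":"object","properties":{"steps":{"type":"string"},"grip_n":{"type":"number"},"only":{"type":"string"},"quiet":{"type":"boolean"},"lines":{"type":"string"}},"required":["steps"],"additionalProperties":false}. steps is a string of 1 to 8 rows, parted by semicolons, with the numbers parted by spaces; each row has 5 numbers: dx, dy, dz in units of 20 mm, then a turn about the tool's z in units of 10 degrees, then the finger opening in m; each row is the pose to reach, as a shift and turn from the pose commanded when the call began, along the tool's axes at that moment; what a row does not reach only later rows make up. A row lasts 1/12 s, in which the tool goes at most 0.0417 m and 7.16 degrees, less where a joint would pass 70% of its speed; a pose out of reach is approached as far as the arm can. The fingers move at their own pace and stop on an object; grip_n is the grip in N (left out, the last holds). Time passes only in rows, so rows that do not move let the fingers close. The tool returns the time, the measured TCP pose, the force, the opening and the grip force at its end. only (a regular expression) keeps the lines of the reply that match it, lines (a string "A,B") keeps lines A to B, and quiet returns only ok. Input that does not fit is refused with a message, and nothing moves.
- env.get_obs(): the state, without advancing time (a new reading comes with each control period).
- env.read_camera(name): name is "side" or "top"; returns a dict with "color" (420x560x3 uint8, blue, green, red), "fx", "fy", "cx", "cy" (pixels), "world_from_camera" (4x4, takes a point from camera to world coordinates). Camera axes: x right, y down, z forward; pixel columns grow to the right and rows downward; lengths in m; the calibration is good to about 2 mm. A picture is of the moment at which its call begins. There is no depth.
- env.sign_off(): hands the job in; it is judged then, once.
The state is a dict: "time_s": time; "qpos": joint angles; "joint_velocities": joint speeds; "effort": joint torques, N m; "tool_pos": TCP position; "tool_rot": TCP orientation; "force": force on the tool from outside, world axes, zero at the start; "wrist_torque": the same for the moment, N m; "grip_width": finger opening in m; "grasp_force": force on a finger pad.
Only numpy, scipy, OpenCV 4.12 (cv2) and the standard library are available. Lean on these libraries where they do the work, as an engineer would, in place of code of your own. Each camera call takes 0.05 s, during which the arm holds its last target. There are 200 camera calls.

## Working session

There is one attempt and no reset: what is moved stays moved. The work goes in short steps, Python scripts to look and compute and a tool call to move; the robot and the scene stay as the last step left them, time stands still between calls to the robot, and variables do not carry over. Pictures are saved under pics/ and viewed, at most 11 in all, crops included, and the job is handed in when it is done.

```bash
ls; mkdir -p pics
```

Run:
```python
from cell import env
import cv2,numpy as np
o=env.get_obs();print(o['tool_pos'],o['tool_rot'],o['grip_width'],env.tip_reach,o['time_s'])
for n in('side','top'):
    c=env.read_camera(n);cv2.imwrite(f'pics/{n}0.png',c['color']);print(n,c['fx'],c['cx'],c['cy'],np.round(c['world_from_camera'],3).tolist())
```

```text
cell.py
pics
[ 0.23409948 -0.60582971  0.23846041] [-1.79890550e+02  4.49626978e-03  2.11333945e+01] 0.0870769102189587 0.017 0.0
side 433.36717552385244 280.0669644470844 212.2100769785836 [[-0.832, -0.471, 0.294, 0.207], [-0.555, 0.716, -0.424, 0.42], [-0.011, -0.516, -0.857, 1.298], [0.0, 0.0, 0.0, 1.0]]
top 432.4522290241503 279.96658619420293 209.122688353673 [[-0.0, -0.995, 0.101, 0.481], [-1.0, 0.0, 0.002, -0.16], [-0.002, -0.101, -0.995, 1.379], [0.0, 0.0, 0.0, 1.0]]
```

View pics/side0.png

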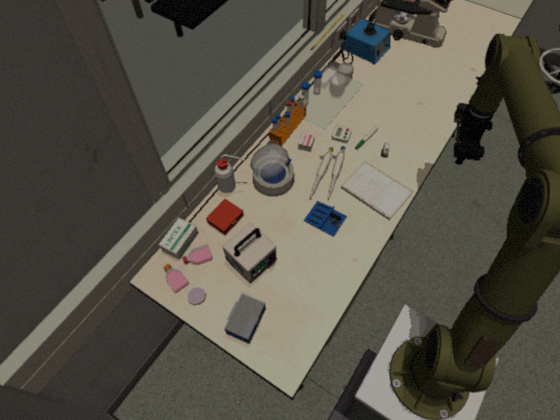

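View pics/top0.png

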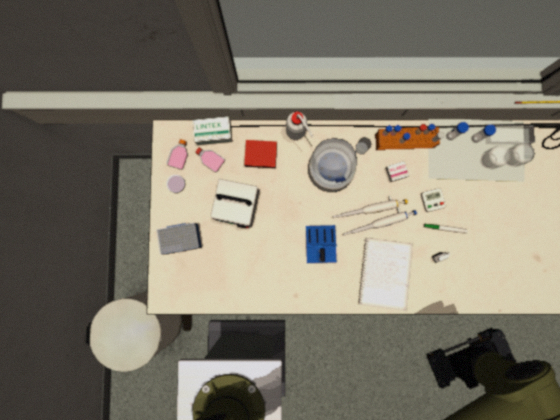

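Side view: the supply is at about (250,253), the riser at (326,217) and the tip box at (246,317). Top view: the supply is at about (236,203) with its handle at (235,198), and the riser at (321,244) with its grip at (322,254). I'll enlarge both.

Create h.py:
```python
from cell import env
import cv2,numpy as np
def cam(n): return env.read_camera(n)
def ray(c,u,v):
    T=c['world_from_camera'];d=T[:3,:3]@np.array([(u-c['cx'])/c['fx'],(v-c['cy'])/c['fy'],1.]);return T[:3,3],d
def plane(c,u,v,z):
    o,d=ray(c,u,v);return o+d*(z-o[2])/d[2]
def proj(c,p):
    T=c['world_from_camera'];q=T[:3,:3].T@(np.asarray(p)-T[:3,3]);return np.array([c['fx']*q[0]/q[2]+c['cx'],c['fy']*q[1]/q[2]+c['cy']])
def tri(c1,p1,c2,p2):
    o1,d1=ray(c1,*p1);o2,d2=ray(c2,*p2)
    s=np.linalg.lstsq(np.c_[d1,-d2],o2-o1,rcond=None)[0];a,b=o1+s[0]*d1,o2+s[1]*d2
    return (a+b)/2,np.linalg.norm(a-b)
def crop(im,x0,y0,w,h,k): return cv2.resize(im[y0:y0+h,x0:x0+w],None,fx=k,fy=k,interpolation=cv2.INTER_CUBIC)
```

Run:
```python
from h import *
t=cam('top')['color'];s=cam('side')['color']
a=crop(t,205,175,140,95,5);b=crop(s,215,190,140,95,5)
cv2.imwrite('pics/t1.png',a);cv2.imwrite('pics/s1.png',b)
```

```text
(no output)
```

View pics/t1.png

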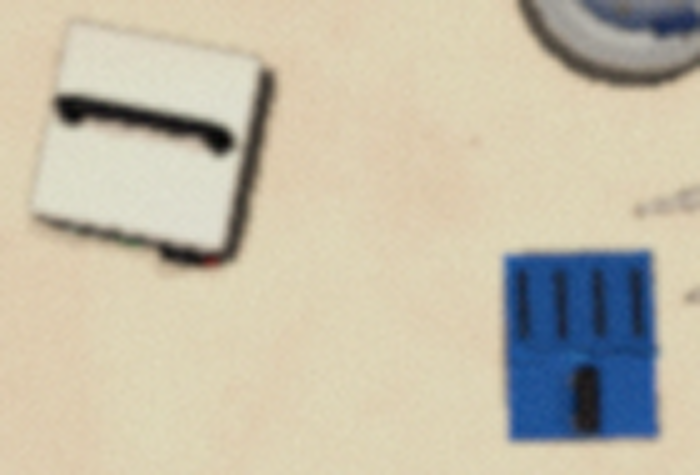

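View pics/s1.png

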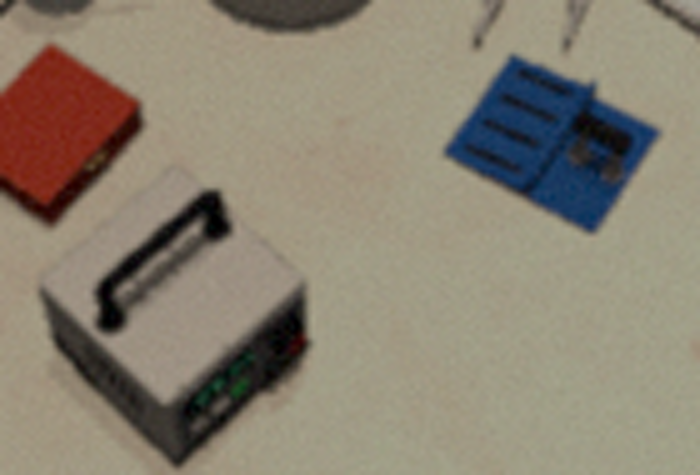

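Top crop: the supply's top corners are at (70,22), (265,62) and (35,213), so its yaw is about -10°. Its bar runs from (65,103) to (225,132). The riser corners are at (505,253), (652,250), (658,437) and (512,437), so its yaw is about +2°, and its grip is near (586,399). The side crop agrees with this. Next I'll measure with masks.

Add to h.py:
```python
def blobs(m,mina=4):
    n,l,st,ce=cv2.connectedComponentsWithStats(m.astype(np.uint8));return [(l==i,st[i],ce[i]) for i in range(1,n) if st[i][4]>=mina]
def roi(m,x0,y0,x1,y1):
    r=np.zeros_like(m);r[y0:y1,x0:x1]=m[y0:y1,x0:x1];return r
def line(m):
    b=max(blobs(m),key=lambda b:b[1][4]);ys,xs=np.nonzero(b[0]);return cv2.minAreaRect(np.c_[xs,ys].astype(np.float32)),b[2],b[1][4]
def blue(c,x0,y0,x1,y1):
    i=c['color'].astype(int);return roi((i[...,0]>i[...,2]+40),x0,y0,x1,y1)
def dark(c,x0,y0,x1,y1,t=70): return roi(c['color'].max(2)<t,x0,y0,x1,y1)
```

Run:
```python
from h import *
t=cam('top');s=cam('side')
# handle
for nm,c,r in(('t',t,(214,190,253,206)),('s',s,(232,226,262,258))):
    print(nm,'handle',line(dark(c,*r)))
for nm,c,r in(('t',t,(300,215,345,270)),('s',s,(298,198,352,240))):
    m=blue(c,*r);print(nm,'riser',line(m),cv2.boxPoints(line(m)[0]).round(1).tolist())
print('grip t',line(dark(t,316,246,328,264)),'s',line(dark(s,327,211,343,222)))
# top face: saturation low & bright
i=t['color'].astype(int);m=roi((i.min(2)>150)&(i[...,2]-i[...,0]<25),205,172,265,232)
print('face',line(m),cv2.boxPoints(line(m)[0]).round(1).tolist())
hb=line(dark(t,214,190,253,206))[0][0];
for z in(.10,):
    print(plane(t,219,181.5-.0,z),[plane(t,205+X/5-.4,175+Y/5-.4,z).round(4) for X,Y in((70,22),(265,62),(232,250),(35,213))])
print('riser corners',[plane(t,205+X/5-.4,175+Y/5-.4,z).round(4) for X,Y,z in((505,253,.003),(652,250,.003),(658,437,.002),(512,437,.002))])
print('bar ends',[plane(t,205+X/5-.4,175+Y/5-.4,.144).round(4) for X,Y in((65,101),(228,132))])
print('grip',plane(t,205+586/5-.4,175+399/5-.4,.05), tri(t,(205+586/5-.4,175+399/5-.4),s,(215+602/5-.4,190+132/5-.4)))
print('bar tri',tri(t,(205+147/5-.4,175+116/5-.4),s,(215+157/5-.4,190+240/5-.4)))
```

```text
t handle (((233.57693481445312, 199.11538696289062), (34.12420654296875, 3.9223222732543945), 11.309932708740234), array([233.25742574, 198.62376238]), np.int32(101))
s handle (((246.263916015625, 241.72662353515625), (9.288280487060547, 34.401039123535156), 49.184913635253906), array([246.29746835, 240.17721519]), np.int32(158))
t riser (((320.8006286621094, 243.81536865234375), (36.7420654296875, 29.132308959960938), 87.79740142822266), array([320.54943935, 243.20897044]), np.int32(981)) [[305.5, 226.0], [334.6000061035156, 224.89999389648438], [336.1000061035156, 261.6000061035156], [307.0, 262.70001220703125]]
s riser (((325.27069091796875, 217.42034912109375), (34.2379264831543, 24.74069595336914), 28.610462188720703), array([324.17056856, 218.20735786]), np.int32(598)) [[304.29998779296875, 220.10000610351562], [316.20001220703125, 198.39999389648438], [346.20001220703125, 214.8000030517578], [334.3999938964844, 236.5]]
grip t (((322.0, 254.5), (13.0, 4.0), 90.0), array([321.96610169, 254.57627119]), np.int32(59)) s (((333.7809143066406, 218.05056762695312), (12.61397647857666,
[... 336 characters left out ...]
 [252.60000610351562, 205.10000610351562], [248.6999969482422, 224.5]]
[0.69466367 0.02483461 0.1       ] [array([0.7022, 0.0261, 0.1   ]), array([ 0.678 , -0.0908,  0.1   ]), array([ 0.5654, -0.0718,  0.1   ]), array([0.5875, 0.0453, 0.1   ])]
riser corners [array([ 0.5699, -0.2392,  0.003 ]), array([ 0.5718, -0.3328,  0.003 ]), array([ 0.4534, -0.3352,  0.002 ]), array([ 0.4534, -0.2429,  0.002 ])]
bar ends [array([0.6485, 0.022 , 0.144 ]), array([ 0.6305, -0.0721,  0.144 ])]
grip [ 0.47746715 -0.2854141   0.05      ] (array([ 0.47600518, -0.28632091,  0.04756428]), np.float64(0.003206653566481494))
bar tri (array([ 0.64173003, -0.02403048,  0.13522455]), np.float64(0.0017307120266293022))
```

Add to h.py:
```python
from scipy.spatial.transform import Rotation as Ro
def to(p,yaw=None):
    o=env.get_obs();R=Ro.from_euler('xyz',o['tool_rot'],degrees=True).as_matrix()
    d=R.T@(np.asarray(p)-o['tool_pos']);w=None if yaw is None else -((yaw-o['tool_rot'][2]+90)%180-90)
    print('t',round(o['time_s'],2),'pos',o['tool_pos'].round(4),'rot',o['tool_rot'].round(2),'delta',d.round(4),'turn',w)
```

```bash
python3 -c "
from h import *
to((.6388,-.0245,.26),79.4)"
```

```text
t 0.3 pos [ 0.2342 -0.6062  0.2392] rot [-1.7997e+02  1.0000e-02  2.1130e+01] delta [ 0.5871 -0.3967 -0.0206] turn -58.26861073144357
```
Rows: each is absolute pose vs begin. 8 rows: per-row limit 0.0417. Do dist .709: two calls of .3 and remaining. First: 8 rows in 0.04 steps: direction (.828,-.56). Rows simply: could I give the final target in all 8 rows (max speed saturates)? "what a row does not reach only later rows make up". So 8 identical rows works, at saturated speed. Yet the shift is from "pose commanded when the call began". Fine. Rows turn 7.16/row → 57 in 8 rows. Write one target with 8 repeats — halfway.

The rows are not in the units I measure in: shifts go in units of 20 mm and turns go in units of 10 degrees. I convert before sending: 0.26 m is 13, 0.228 m is 11.4, -8 degrees is -0.8.

Call:
steer_hand(steps="1.65 -1.1 -0.5 -0.4 0.087;3.25 -2.2 -1 -0.8 0.087;4.9 -3.3 -1 -1.2 0.087;6.5 -4.4 -1 -1.6 0.087;8.15 -5.5 -1 -2 0.087;9.8 -6.6 -1 -2.4 0.087;11.4 -7.7 -1 -2.8 0.087;13 -8.8 -1 -3 0.087", grip_n=15)

```text
time_s: 0.97
tool_pos: [0.4141, -0.3467, 0.2598]
tool_rot: [180.0, 0.0, 51.3]
force: [0.1, -0.4, -0.0]
grip_width: 0.0869
grasp_force: 0.0
```

```bash
python3 -c "
from h import *
to((.6388,-.0245,.26),79.4)"
```

```text
t 0.97 pos [ 0.4141 -0.3467  0.2598] rot [1.7997e+02 2.0000e-02 5.1310e+01] delta [ 0.3919 -0.026  -0.0004] turn -28.08584072693084
```

Call:
steer_hand(steps="2 -0.15 0 -0.35 0.087;4 -0.25 0 -0.7 0.087;6 -0.4 0 -1.05 0.087;8 -0.55 0 -1.4 0.087;10 -0.65 0 -1.75 0.087;12 -0.8 0 -2.1 0.087;14 -0.95 0 -2.45 0.087;16 -1.05 0 -2.8 0.087")

```text
time_s: 1.63
tool_pos: [0.5986, -0.0844, 0.2598]
tool_rot: [180.0, 0.0, 79.3]
force: [0.7, -0.9, -0.1]
grip_width: 0.0869
grasp_force: 0.0
```

```bash
python3 -c "
from h import *
to((.6388,-.0245,.26),79.4)"
```

```text
t 1.63 pos [ 0.5986 -0.0844  0.2598] rot [1.7997e+02 2.0000e-02 7.9280e+01] delta [ 0.0664  0.0284 -0.0002] turn -0.1154387590724042
```

Call:
steer_hand(steps="1.75 0.75 0 0 0.087;3.3 1.4 0 0 0.087;3.3 1.4 0 0 0.087;3.3 1.4 1.5 0 0.087;3.3 1.4 3 0 0.087;3.3 1.4 4.5 0 0.087;3.3 1.4 5.9 0 0.087;3.3 1.4 5.9 0 0.087")

```text
time_s: 2.3
tool_pos: [0.6335, -0.0273, 0.1351]
tool_rot: [-179.4, 0.1, 79.1]
force: [-1.7, -0.6, -0.2]
grip_width: 0.087
grasp_force: 0.0
```

Run:
```python
from h import *
t=cam('top');s=cam('side')
cv2.imwrite('pics/a.png',np.hstack([crop(t['color'],195,160,80,80,5),crop(s['color'],210,205,80,80,5)]))
to((.6388,-.0245,.142),79.4)
```

```text
t 2.4 pos [ 0.6372 -0.0269  0.1412] rot [-1.7989e+02  1.0000e-02  7.9120e+01] delta [ 0.0026  0.0011 -0.0008] turn -0.2793443830131963
```

View pics/a.png

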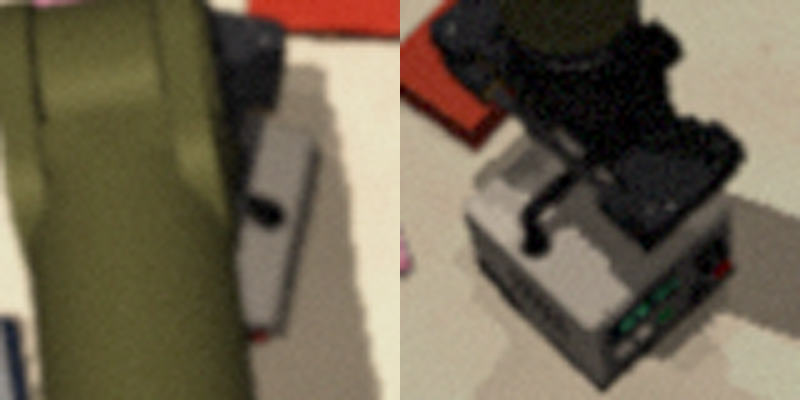

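Left view (top): the arm hides most of the supply. Right view (side): the gripper straddles the bar, at about (560,180) in the mosaic. I'll close.

Call:
steer_hand(steps="0 0 0 0 0.04;0 0 0 0 0.02;0 0 0 0 0.02;0 0 0 0 0.02;0 0 0 0 0.016;0 0 0 0 0.014;0 0 0 0 0.012;0 0 0 0 0.01", grip_n=15)

```text
time_s: 3.07
tool_pos: [0.6378, -0.0266, 0.1416]
tool_rot: [180.0, 0.0, 79.1]
force: [-0.1, 0.3, -0.2]
grip_width: 0.0417
grasp_force: 0.0
```

Call:
steer_hand(steps="0 0 0 0 0.005;0 0 0 0 0.005;0 0 0 0 0.005;0 0 0 0 0.005")

```text
time_s: 3.4
tool_pos: [0.6378, -0.0265, 0.1415]
tool_rot: [-180.0, 0.0, 79.1]
force: [-0.8, -0.4, 0.8]
grip_width: 0.0151
grasp_force: 0.0
```

```bash
python3 -c "
from h import *
to((.6388,-.0245,.142),79.4)
import numpy as np
for th in(0,4,8,12,16,18,20,23,26,29,32):
  a=np.radians(th)-np.arctan2(20,144);r=np.hypot(.02,.144);print(th,round(r*np.sin(a)+.02,4),round(.144-r*np.cos(a),4))"
```

```text
t 3.4 pos [ 0.6378 -0.0265  0.1415] rot [-179.99    0.     79.13] delta [ 0.0022  0.0006 -0.0005] turn -0.26629557984890084
0 0.0 0.0
4 0.0101 -0.001
8 0.0202 -0.0014
12 0.0304 -0.001
16 0.0405 0.0001
18 0.0455 0.0009
20 0.0505 0.0018
23 0.0579 0.0036
26 0.0651 0.0058
29 0.0723 0.0084
32 0.0793 0.0113
```

Call:
steer_hand(steps="0 0 0 0 0.005;0 0 0 0 0.005;0 0 0 0 0.005;0 0 0 0 0.005;0 0 0 0 0.005;0 0 0 0 0.005")

```text
time_s: 3.9
tool_pos: [0.6377, -0.0265, 0.1415]
tool_rot: [-180.0, 0.0, 79.1]
force: [-1.3, 0.1, -0.4]
grip_width: 0.0113
grasp_force: 15.0
```

Call:
steer_hand(steps="0 0.25 0 0 0.005;0 0.5 -0.035 0 0.005;0 0.75 -0.05 0 0.005;0 1 -0.05 0 0.005;0 1.25 -0.05 0 0.005;0 1.5 -0.035 0 0.005;0 1.5 -0.035 0 0.005;0 1.5 -0.035 0 0.005")

```text
time_s: 4.57
tool_pos: [0.6675, -0.0325, 0.1419]
tool_rot: [-180.0, 0.0, 79.1]
force: [-1.1, -0.6, 0.1]
grip_width: 0.0111
grasp_force: 15.0
```

```bash
python3 -c "
from h import *
to((.6378,-.0265,.1415),79.4)"
```

```text
t 4.57 pos [ 0.6675 -0.0325  0.1419] rot [-1.7999e+02  1.0000e-02  7.9120e+01] delta [ 0.0002 -0.0303  0.0004] turn -0.2797311939114451
```

Scaled: 0.0489 m is 2.445, 0.0419 m is 2.095.

Call:
steer_hand(steps="0 0.25 0.015 0 0.005;0 0.5 0.045 0 0.005;0 0.75 0.085 0 0.005;0 1 0.135 0 0.005;0 1.375 0.22 0 0.005;0 1.735 0.33 0 0.005;0 2.095 0.46 0 0.005;0 2.445 0.6 0 0.005")

```text
time_s: 5.23
tool_pos: [0.7161, -0.0418, 0.1298]
tool_rot: [180.0, 0.0, 79.1]
force: [-2.8, -0.9, 8.2]
grip_width: 0.0115
grasp_force: 15.1
```

Call:
steer_hand(steps="0 0 0 0 0.005;0 0 0 0 0.005")

```text
time_s: 5.4
tool_pos: [0.7155, -0.0417, 0.1298]
tool_rot: [-180.0, 0.0, 79.1]
force: [-1.2, -1.4, 0.4]
grip_width: 0.0112
grasp_force: 15.1
```

Run:
```python
from h import *
t=cam('top');s=cam('side')
cv2.imwrite('pics/b.png',np.hstack([crop(t['color'],195,160,80,80,5),crop(s['color'],210,205,80,80,5)]))
to((.6378,-.0265,.1415),79.4)
```

```text
t 5.5 pos [ 0.7152 -0.0415  0.1299] rot [1.800e+02 1.000e-02 7.914e+01] delta [ 0.0002 -0.0789 -0.0116] turn -0.26095277369151404
```

View pics/b.png

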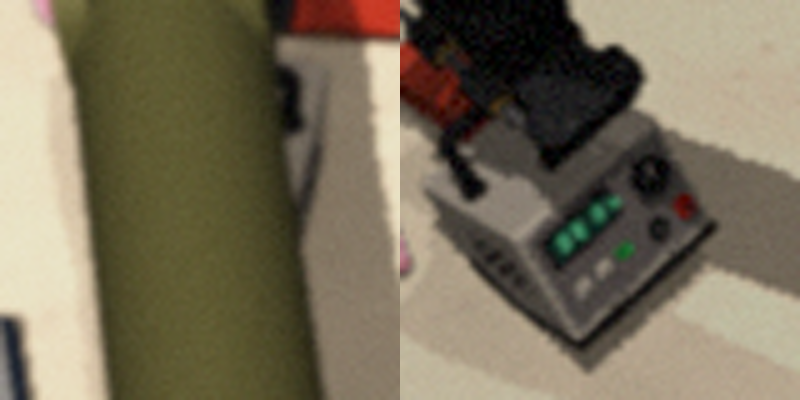

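Side view: the supply leans back with its panel facing up and its front edge raised, around (580,340). I'll release it and lift.

Call:
steer_hand(steps="0 0 0 0 0.02;0 0 0 0 0.03;0 0 0 0 0.04;0 0 0 0 0.05;0 0 0 0 0.05;0 0 0 0 0.05;0 0 0 0 0.05;0 0 0 0 0.05")

```text
time_s: 6.17
tool_pos: [0.7152, -0.0414, 0.1302]
tool_rot: [180.0, 0.0, 79.1]
force: [0.3, 0.2, -0.4]
grip_width: 0.0481
grasp_force: 0.0
```

Call:
steer_hand(steps="0 0 -1 0 0.05;0 0 -2.5 0 0.05;0 0 -4 0 0.05;0 0 -6 0 0.05;-2 0 -6.5 0 0.05;-4 0 -6.5 0 0.05;-6 0 -6.5 0 0.05;-8 0 -6.5 0 0.05")

```text
time_s: 6.83
tool_pos: [0.6848, -0.2, 0.261]
tool_rot: [179.9, 0.0, 79.2]
force: [0.2, -0.8, -0.2]
grip_width: 0.0498
grasp_force: 0.0
```

Run:
```python
from h import *
to((.4765,-.286,.20),1.6)
```

```text
t 6.83 pos [ 0.6848 -0.2     0.261 ] rot [1.7993e+02 4.0000e-02 7.9180e+01] delta [-0.1235 -0.1885  0.0609] turn 77.57927869373576
```

Scaled: -0.1885 m is -9.425, -0.168 m is -8.4, 56 degrees is 5.6.

Call:
steer_hand(steps="-0.8 -1.2 0.3 0.7 0.05;-1.6 -2.4 0.6 1.4 0.05;-2.4 -3.6 0.9 2.1 0.05;-3.2 -4.8 1.2 2.8 0.05;-4 -6 1.5 3.5 0.05;-4.8 -7.2 1.8 4.2 0.05;-5.5 -8.4 2.1 4.9 0.05;-6.15 -9.425 2.5 5.6 0.05")

```text
time_s: 7.5
tool_pos: [0.4751, -0.2846, 0.2105]
tool_rot: [179.9, -0.0, 22.7]
force: [0.0, -0.8, 0.6]
grip_width: 0.0503
grasp_force: 0.0
```

Run:
```python
from h import *
to((.4765,-.286,.20),1.6)
t=cam('top');s=cam('side')
cv2.imwrite('pics/c.png',np.hstack([crop(t['color'],200,160,80,80,5),crop(s['color'],210,205,80,80,5)]))
```

```text
t 7.5 pos [ 0.4751 -0.2846  0.2105] rot [179.94  -0.    22.73] delta [0.0008 0.0018 0.0105] turn 21.130131726110136
```

View pics/c.png

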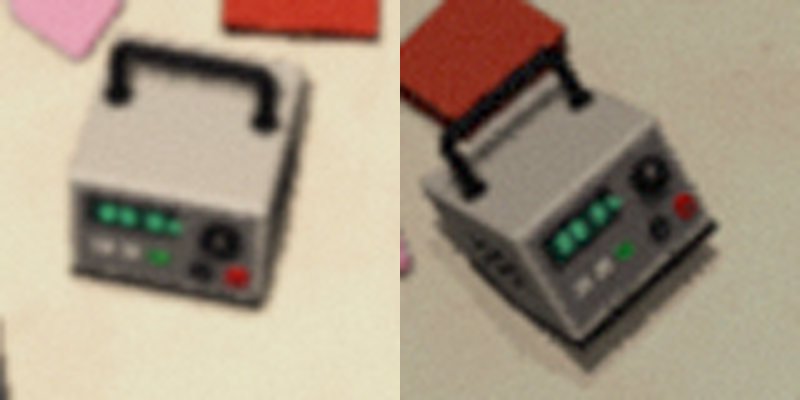

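The supply stands by itself. Its lower front edge runs from (73,272) to (260,305) in the top half, and from (580,343) to (716,226) in the side half.

Run:
```python
from h import *
t=cam('top');s=cam('side')
T=lambda X,Y:(200+X/5-.4,160+Y/5-.4)
S=lambda X,Y:(210+(X-400)/5-.4,205+Y/5-.4)
L=tri(t,T(73,272),s,S(580,343));R=tri(t,T(260,305),s,S(716,226));print(L,R)
Lp,Rp=plane(t,*T(73,272),.045),plane(t,*T(260,305),.045)
d=Rp-Lp;print(Lp,Rp,np.linalg.norm(d),np.degrees(np.arctan2(d[0],-d[1])), (Lp+Rp)/2)
# handle at 32deg
Hl=plane(t,*T(120,48),.133);Hr=plane(t,*T(272,77),.133);d=Hr-Hl;print('bar',Hl,Hr,np.degrees(np.arctan2(d[0],-d[1])))
for yaw in(-10.4,):
  x=np.array([np.cos(np.radians(yaw)),np.sin(np.radians(yaw))]);M=(Lp+Rp)[:2]/2
  print('rear origin from front', M+.072*x,'from gripped start', np.array([.6377,-.0265])+.02*x,'end',np.array([.7152,-.0415])-.0594*x)
```

```text
(array([0.60166727, 0.04539621, 0.05098059]), np.float64(0.0005256898549094418)) (array([ 0.58045991, -0.07022826,  0.04254368]), np.float64(0.0025974244639250395))
[0.60197268 0.04619734 0.045     ] [ 0.58144852 -0.06982282  0.045     ] 0.11782154924363285 -10.031933435368563 [ 0.5917106  -0.01181274  0.045     ]
bar [0.72554625 0.00713449 0.133     ] [ 0.7083226  -0.08188533  0.133     ] -10.95034165882312
rear origin from front [ 0.66252775 -0.02481012] from gripped start [ 0.65737143 -0.03011038] end [ 0.65677585 -0.03077716]
```

Scaled: 0.14 m is 7, 0.135 m is 6.75, 21.1 degrees is 2.11.

Call:
steer_hand(steps="0 0 0 0.7 0.05;0 0 0 1.4 0.05;0.04 0.1 0.5 2.1 0.05;0.04 0.1 2 2.11 0.05;0.04 0.1 3.75 2.11 0.05;0.04 0.1 5.5 2.11 0.05;0.04 0.1 6.75 2.11 0.05;0.04 0.1 7 2.11 0.05")

```text
time_s: 8.37
tool_pos: [0.477, -0.2824, 0.0658]
tool_rot: [-179.7, 0.3, 2.2]
force: [-1.3, -0.6, 0.2]
grip_width: 0.0501
grasp_force: 0.0
```

Run:
```python
from h import *
to((.4768,-.287,.043),1.6)
```

```text
t 8.37 pos [ 0.477  -0.2824  0.0658] rot [-179.7     0.32    2.24] delta [-0.0002  0.0047  0.0227] turn 0.6439952900930166
```

Call:
steer_hand(steps="0 0 0 0 0.05;0 0 0 0 0.05")

```text
time_s: 8.53
tool_pos: [0.4802, -0.2851, 0.0716]
tool_rot: [180.0, -0.1, 2.1]
force: [-0.5, -0.9, 0.4]
grip_width: 0.05
grasp_force: 0.0
```

Run:
```python
from h import *
to((.4768,-.287,.043),1.6)
```

```text
t 8.53 pos [ 0.4802 -0.2851  0.0716] rot [ 1.7997e+02 -1.2000e-01  2.1300e+00] delta [-0.0035  0.0017  0.0286] turn 0.5349984480577774
```

Scaled: 0.028 m is 1.4, 0.0017 m is 0.085, 0.3 degrees is 0.03.

Call:
steer_hand(steps="-0.15 0.085 0 0.03 0.05;-0.15 0.085 0.75 0.03 0.05;-0.15 0.085 1.4 0.03 0.05;-0.15 0.085 1.4 0.03 0.05;-0.15 0.085 1.4 0.03 0.03;-0.15 0.085 1.4 0.03 0.02;-0.15 0.085 1.4 0.03 0.02;-0.15 0.085 1.4 0.03 0.02", grip_n=20)

```text
time_s: 9.2
tool_pos: [0.4759, -0.2874, 0.043]
tool_rot: [180.0, -0.1, 1.7]
force: [0.5, 0.4, 0.5]
grip_width: 0.0312
grasp_force: 0.0
```

Call:
steer_hand(steps="0 0 0 0 0.01;0 0 0 0 0.01;0 0 0 0 0.008;0 0 0 0 0.008;0 0 0 0 0.008;0 0 0 0 0.008;0 0 0 0 0.008;0 0 0 0 0.008")

```text
time_s: 9.87
tool_pos: [0.4755, -0.2872, 0.0425]
tool_rot: [180.0, -0.0, 1.7]
force: [-0.2, 1.2, 2.6]
grip_width: 0.0134
grasp_force: 20.0
```

Run:
```python
from h import *
to((.4768,-.287,.043),1.6)
```

```text
t 9.87 pos [ 0.4755 -0.2872  0.0425] rot [ 1.7999e+02 -1.0000e-02  1.7300e+00] delta [ 0.0013 -0.0002 -0.0005] turn 0.13092793455722074
```

Run:
```python
from h import *
to((.4618,.0093,.0428),-10.6)
```

```text
t 9.87 pos [ 0.4755 -0.2872  0.0425] rot [ 1.7999e+02 -1.0000e-02  1.7300e+00] delta [-0.0047 -0.2968 -0.0004] turn 12.330927934557224
```

Scaled: -0.16 m is -8, -0.15 m is -7.5, 6 degrees is 0.6.

Call:
steer_hand(steps="0 -0.5 0 0 0.008;-0.05 -1.5 0 0.1 0.008;-0.05 -2.75 0 0.2 0.008;-0.1 -4 0 0.3 0.008;-0.1 -5.25 0 0.4 0.008;-0.1 -6.5 0 0.5 0.008;-0.15 -7.5 0 0.6 0.008;-0.15 -8 0 0.6 0.008", grip_n=30)

```text
time_s: 10.53
tool_pos: [0.4674, -0.1246, 0.0424]
tool_rot: [180.0, -0.0, -4.1]
force: [-0.3, -2.7, 0.6]
grip_width: 0.0139
grasp_force: 30.0
```

```bash
python3 - <<'E'
from h import *
to((.4618,.0093,.0428),-10.6)
E
```

```text
t 10.53 pos [ 0.4674 -0.1246  0.0424] rot [ 1.7998e+02 -2.0000e-02 -4.1000e+00] delta [-0.0152 -0.1332 -0.0004] turn 6.495368303525154
```

Scaled: -0.132 m is -6.6, -0.12 m is -6, 6.5 degrees is 0.65.

Call:
steer_hand(steps="-0.15 -1 0 0.1 0.008;-0.25 -2 0 0.2 0.008;-0.4 -3 0 0.3 0.008;-0.5 -4 0 0.4 0.008;-0.6 -5 0 0.5 0.008;-0.7 -6 0 0.6 0.008;-0.75 -6.6 0 0.65 0.008;-0.75 -6.6 0 0.65 0.008")

```text
time_s: 11.2
tool_pos: [0.4624, 0.0085, 0.0424]
tool_rot: [-179.9, -0.0, -10.5]
force: [-0.7, 4.6, 3.8]
grip_width: 0.0135
grasp_force: 30.0
```

```bash
python3 - <<'E'
from h import *
to((.4618,.0093,.0428),-10.6)
t=cam('top');s=cam('side')
cv2.imwrite('pics/d.png',np.hstack([crop(t['color'],185,170,80,100,5),crop(s['color'],215,205,80,100,5)]))
E
```

```text
t 11.2 pos [0.4624 0.0085 0.0424] rot [-179.91   -0.    -10.54] delta [-0.0007 -0.0006 -0.0004] turn 0.06294422165548497
```

View pics/d.png

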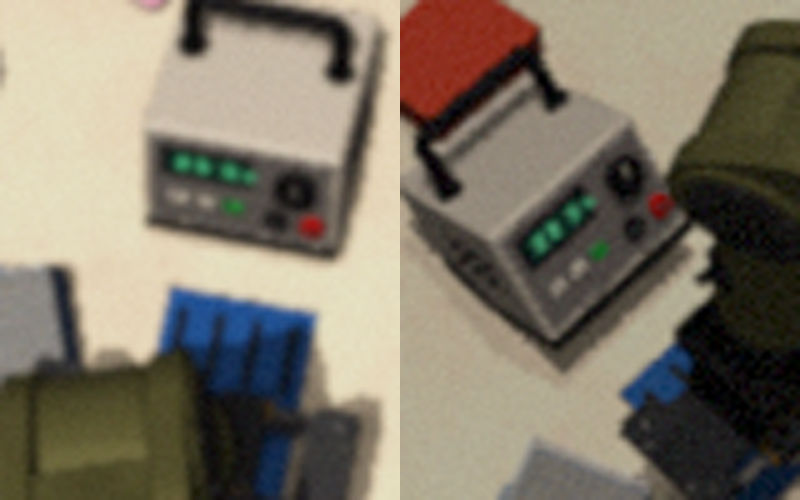

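Top half: the riser's nose corners are at (170,290) and (316,314), and the supply's front corners at (149,222) and (337,256). Checking the alignment from these.

Run:
```python
from h import *
t=cam('top');T=lambda X,Y:(185+X/5-.4,170+Y/5-.4)
a=np.radians(-10.6);x=np.array([np.cos(a),np.sin(a)]);y=np.array([-x[1],x[0]])
st=lambda p:(float(p[:2]@x),float(p[:2]@y))
A,B=plane(t,*T(170,290),.003),plane(t,*T(316,314),.003);d=B-A
print('nose',st((A+B)/2),np.degrees(np.arctan2(d[0],-d[1])),np.linalg.norm(d))
A,B=plane(t,*T(149,222),.045),plane(t,*T(337,256),.045);d=B-A
print('front',st((A+B)/2),np.degrees(np.arctan2(d[0],-d[1])),np.linalg.norm(d))
print('tcp',st(env.get_obs()['tool_pos'][:2]),'handle/end',st(np.array([.7152,-.0415])),'bar mid',st(np.array([.7169,-.0374])))
```

```text
nose (0.5467381775084944, 0.09359228157028382) -9.329683665145344 0.094390318470014
front (0.5836524504257917, 0.09626305124988647) -10.274791743594893 0.11854268302390972
tcp (0.4536821964727184, 0.09093814402237889) handle/end (0.710629342762189, 0.09077018896851095) bar mid (0.7115461323182312, 0.09511294119606575)
```

Scaled: 0.015 m is 0.75, -0.0015 m is -0.075.

Call:
steer_hand(steps="0.25 -0.075 0 0 0.008;0.75 -0.075 0 0 0.008;1.25 -0.075 0 0 0.008;1.75 -0.075 0 0 0.008;2.25 -0.075 0 0 0.008;2.6 -0.075 0 0 0.008;2.8 -0.075 0 0 0.008;2.8 -0.075 0 0 0.008")

```text
time_s: 12.02
tool_pos: [0.5164, -0.0051, 0.0424]
tool_rot: [179.9, 0.2, -10.9]
force: [-7.2, 0.9, 11.1]
grip_width: 0.0134
grasp_force: 30.0
```

Run:
```python
from h import *
a=np.radians(-10.6);x=np.array([np.cos(a),np.sin(a)]);y=np.array([-x[1],x[0]])
p=env.get_obs()['tool_pos'][:2];print(p@x,p@y,env.get_obs()['tool_rot'])
```

```text
0.5085260813707425 0.0899374507926101 [179.89664999   0.24788089 -10.87772227]
```

Scaled: 0.024 m is 1.2, 0.022 m is 1.1.

Call:
steer_hand(steps="0 -0.05 -0.025 0 0.008;0.3 -0.05 -0.025 0 0.008;0.6 -0.05 -0.025 0 0.008;0.9 -0.05 -0.025 0 0.008;1.1 -0.05 -0.025 0 0.008;1.2 -0.05 -0.025 0 0.008;1.2 -0.05 -0.025 0 0.008;1.2 -0.05 -0.025 0 0.008")

```text
time_s: 12.68
tool_pos: [0.5401, -0.0089, 0.0424]
tool_rot: [179.9, 0.2, -10.9]
force: [-3.4, 0.5, 6.1]
grip_width: 0.0138
grasp_force: 30.0
```

Call:
steer_hand(steps="0 0 0 0 0.008;0 0 0 0 0.008")

```text
time_s: 12.85
tool_pos: [0.5401, -0.0089, 0.0424]
tool_rot: [179.9, 0.2, -10.9]
force: [-4.5, -0.4, 6.4]
grip_width: 0.0134
grasp_force: 30.0
```

```bash
python3 - <<'E'
from h import *
a=np.radians(-10.6);x=np.array([np.cos(a),np.sin(a)]);y=np.array([-x[1],x[0]])
p=env.get_obs()['tool_pos'][:2];print(p@x,p@y,env.get_obs()['tool_rot'])
t=cam('top');s=cam('side')
cv2.imwrite('pics/e.png',np.hstack([crop(t['color'],185,170,80,100,5),crop(s['color'],215,205,80,100,5)]))
E
```

```text
0.5324742992424448 0.09062954785523489 [179.89706389   0.18529303 -10.87402061]
```

View pics/e.png

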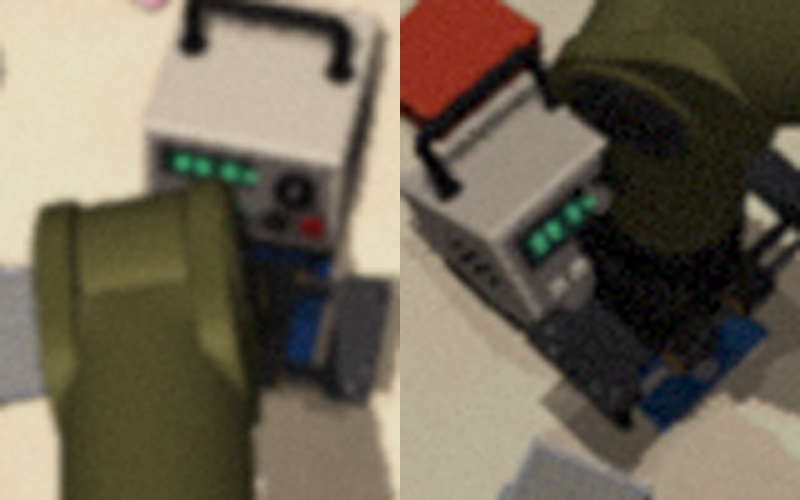

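Top half: the supply hasn't moved (display still at (180,165)), and the riser is under its front. I'll trim it slightly toward the middle before releasing.

Call:
steer_hand(steps="0 -0.05 -0.035 0 0.008;0 -0.1 -0.035 0 0.008;0 -0.15 -0.035 0 0.008;0 -0.15 -0.035 -0.02 0.008")

```text
time_s: 13.28
tool_pos: [0.5417, -0.0046, 0.0428]
tool_rot: [180.0, 0.0, -10.6]
force: [0.4, -0.3, -1.7]
grip_width: 0.0137
grasp_force: 30.0
```

Run:
```python
from h import *
a=np.radians(-10.6);x=np.array([np.cos(a),np.sin(a)]);y=np.array([-x[1],x[0]])
p=env.get_obs()['tool_pos'][:2];print(p@x,p@y,env.get_obs()['tool_rot'])
```

```text
0.5333267209963831 0.09509118741409062 [ 1.79981914e+02  4.30830395e-02 -1.05937924e+01]
```

Call:
steer_hand(steps="0 0 0 0 0.02;0 0 0 0 0.03;0 0 0 0 0.04;0 0 0 0 0.04;0 0 0 0 0.04;0 0 0 0 0.04")

```text
time_s: 13.78
tool_pos: [0.5421, -0.0041, 0.0435]
tool_rot: [180.0, -0.0, -10.6]
force: [0.5, -0.4, -0.2]
grip_width: 0.0386
grasp_force: 0.0
```

Call:
steer_hand(steps="0 0 -1 0 0.04;0 0 -2.5 0 0.05;-0.5 1 -4.5 0 0.05;-1 2.5 -6.5 0 0.05;-1.5 4.5 -8 0 0.05;-1.5 6.5 -9.5 0 0.05;-1.5 8.5 -10 0 0.05;-1.5 10.5 -10.5 0 0.05")

```text
time_s: 14.45
tool_pos: [0.4793, -0.1803, 0.2478]
tool_rot: [179.9, -0.2, -10.5]
force: [0.8, -0.3, -0.2]
grip_width: 0.0495
grasp_force: 0.0
```

Run:
```python
from h import *
t=cam('top');s=cam('side')
cv2.imwrite('pics/f.png',np.hstack([crop(t['color'],185,170,80,100,5),crop(s['color'],215,205,80,100,5)]))
```

```text
(no output)
```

View pics/f.png

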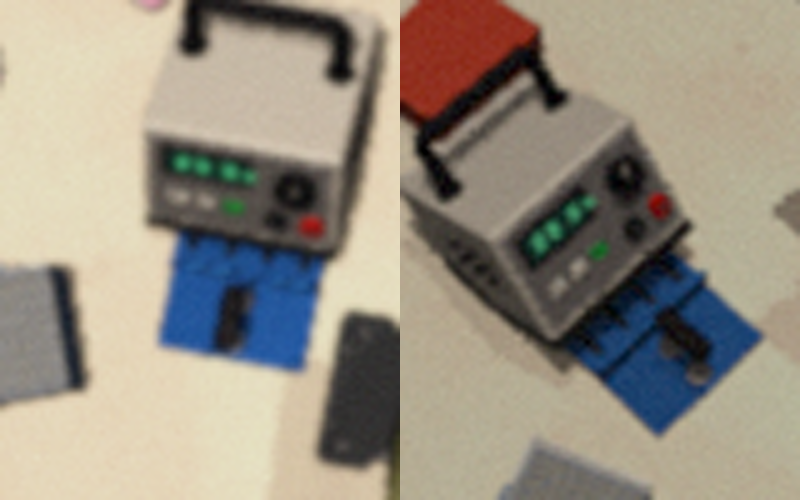

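Top half: the riser's tail corners are at (159,345) and (304,370). It is square to the supply and looks central. I'll compute where the lip is.

Run:
```python
from h import *
t=cam('top');s=cam('side');T=lambda X,Y:(185+X/5-.4,170+Y/5-.4);S=lambda X,Y:(215+(X-400)/5-.4,205+Y/5-.4)
a=np.radians(-10.6);x=np.array([np.cos(a),np.sin(a)]);y=np.array([-x[1],x[0]])
st=lambda p:(float(p[:2]@x),float(p[:2]@y))
def seg(n,A,B): d=B-A;print(n,st((A+B)/2),np.degrees(np.arctan2(d[0],-d[1])),np.linalg.norm(d))
seg('tail',plane(t,*T(159,345),.002),plane(t,*T(304,370),.002))
seg('tail side',plane(s,*S(658,437),.002),plane(s,*S(762,333),.002))
seg('lip side',plane(s,*S(606,372),.022),plane(s,*S(706,276),.022))
seg('front side',plane(s,*S(553,341),.045),plane(s,*S(690,224),.045))
seg('front top',plane(t,*T(149,222),.045),plane(t,*T(337,256),.045))
seg('bar top',plane(t,*T(193,0),.133),plane(t,*T(345,30),.133))
print([ (b[1][:4],) for b in blobs(dark(t,225,222,238,245,75))])
to((.7152,-.0415,.24),79.1)
```

```text
tail (0.5108193297421129, 0.09402929890452591) -9.747440934267054 0.09370097109173404
tail side (0.5092863301070641, 0.09430732907657634) -9.492820377952564 0.09632664997513218
lip side (0.557103113499459, 0.0943154528737983) -9.851606912551556 0.09084212210816438
front side (0.5851487139781839, 0.09562033744188067) -12.74887898012336 0.11678900984659255
front top (0.5836524504257917, 0.09626305124988647) -10.274791743594893 0.11854268302390972
bar top (0.709907443096064, 0.0960072524227694) -11.315251498553485 0.0907813812722775
[(array([228, 227,   7,  13], dtype=int32),)]
t 14.65 pos [ 0.4789 -0.1804  0.2452] rot [-1.7999e+02 -5.0000e-02 -1.0740e+01] delta [ 0.2062 -0.1805  0.0054] turn -89.84460338883804
```

The rows are not in the units I measure in: shifts go in units of 20 mm and turns go in units of 10 degrees. I convert before sending: 0.18 m is 9, -0.14 m is -7, -7 degrees is -0.7.

Call:
steer_hand(steps="1 -1 0 -0.7 0.06;2 -2 0 -1.4 0.06;3 -3 0 -2.1 0.06;4.25 -4 0 -2.8 0.06;5.5 -5 0 -3.5 0.06;6.75 -6 0 -4.2 0.06;8 -7 0 -4.9 0.06;9 -8 0 -5.6 0.06", grip_n=15)

```text
time_s: 15.32
tool_pos: [0.6867, -0.0516, 0.2436]
tool_rot: [-179.9, -0.0, 45.9]
force: [0.8, -0.7, -0.3]
grip_width: 0.0601
grasp_force: 0.0
```

```bash
python3 -c "
from h import *
to((.7158,-.038,.24),79.2)"
```

```text
t 15.32 pos [ 0.6867 -0.0516  0.2436] rot [-1.7988e+02 -3.0000e-02  4.5940e+01] delta [0.03   0.0115 0.0036] turn -33.262065191298035
```

Call:
steer_hand(steps="0.3 0.1 0 -0.7 0.06;0.6 0.2 0 -1.4 0.06;0.9 0.3 0 -2.1 0.06;1.2 0.45 0 -2.8 0.06;1.5 0.575 0 -3.33 0.06;1.5 0.575 0 -3.33 0.06;1.5 0.575 0 -3.33 0.06;1.5 0.575 0 -3.33 0.06")

```text
time_s: 15.98
tool_pos: [0.7142, -0.0405, 0.2444]
tool_rot: [-179.9, -0.0, 78.7]
force: [0.2, -0.1, 0.6]
grip_width: 0.0598
grasp_force: 0.0
```

```bash
python3 -c "
from h import *
to((.7158,-.038,.1302),79.2)"
```

```text
t 15.98 pos [ 0.7142 -0.0405  0.2444] rot [-1.7994e+02 -2.0000e-02  7.8690e+01] delta [0.0027 0.0012 0.1141] turn -0.5116259290197434
```

Call:
steer_hand(steps="0.1 0.05 1.25 -0.05 0.06;0.1 0.05 2.75 -0.05 0.06;0.1 0.05 4.25 -0.05 0.06;0.1 0.05 5.25 -0.05 0.06;0.1 0.05 5.7 -0.05 0.06;0.1 0.05 5.7 -0.05 0.06;0.1 0.05 5.7 -0.05 0.05;0.1 0.05 5.7 -0.05 0.04")

```text
time_s: 16.65
tool_pos: [0.7172, -0.0397, 0.1331]
tool_rot: [179.8, -0.0, 79.2]
force: [0.1, 0.5, -0.4]
grip_width: 0.0526
grasp_force: 0.0
```

Call:
steer_hand(steps="0 0 0 0 0.03;0 0 0 0 0.02;0 0 0 0 0.02;0 0 0 0 0.01;0 0 0 0 0.005;0 0 0 0 0.005;0 0 0 0 0.005;0 0 0 0 0.005")

```text
time_s: 17.32
tool_pos: [0.7158, -0.04, 0.1309]
tool_rot: [-180.0, 0.0, 79.2]
force: [0.2, -1.1, 0.6]
grip_width: 0.0112
grasp_force: 15.0
```

```bash
python3 -c "
from h import *
to((.7152,-.0415,.1302),79.2)"
```

```text
t 17.32 pos [ 0.7158 -0.04    0.1309] rot [-1.7997e+02  1.0000e-02  7.9230e+01] delta [-0.0016 -0.0003  0.0007] turn 0.02889312940334321
```

Scaled: -0.0288 m is -1.44, -0.0214 m is -1.07.

Call:
steer_hand(steps="0 -0.175 -0.07 0 0.005;0 -0.35 -0.14 0 0.005;0 -0.525 -0.205 0 0.005;0 -0.71 -0.265 0 0.005;0 -0.89 -0.32 0 0.005;0 -1.07 -0.375 0 0.005;0 -1.25 -0.425 0 0.005;0 -1.44 -0.465 0 0.005")

```text
time_s: 17.98
tool_pos: [0.6877, -0.0346, 0.1408]
tool_rot: [179.9, 0.0, 79.2]
force: [1.9, -1.4, 1.8]
grip_width: 0.011
grasp_force: 15.0
```

Call:
steer_hand(steps="0 -0.25 -0.05 0 0.005;0 -0.5 -0.09 0 0.005;0 -0.75 -0.12 0 0.005;0 -1 -0.14 0 0.005;0 -1.175 -0.15 0 0.005;0 -1.325 -0.155 0 0.005;0 -1.425 -0.155 0 0.005;0 -1.425 -0.155 0 0.005")

```text
time_s: 18.65
tool_pos: [0.6591, -0.0291, 0.143]
tool_rot: [-179.9, 0.0, 79.2]
force: [1.1, -0.6, 1.0]
grip_width: 0.0112
grasp_force: 15.0
```

```bash
python3 -c "
from h import *
to((.7152,-.0415,.1302),79.2)"
```

```text
t 18.65 pos [ 0.6591 -0.0291  0.143 ] rot [-1.7995e+02  1.0000e-02  7.9240e+01] delta [-0.0017  0.0575  0.0127] turn 0.04431100470993954
```

Scaled: -0.002 m is -0.1, -0.0013 m is -0.065.

Call:
steer_hand(steps="0 -0.035 0 0 0.005;0 -0.065 0 0 0.005;0 -0.1 0 0 0.005;0 -0.1 0 0 0.005")

```text
time_s: 18.98
tool_pos: [0.6577, -0.0288, 0.143]
tool_rot: [-180.0, -0.0, 79.2]
force: [0.3, 0.4, -0.5]
grip_width: 0.0113
grasp_force: 15.0
```

Call:
steer_hand(steps="0 0 0 0 0.02;0 0 0 0 0.03;0 0 0 0 0.04;0 0 0 0 0.05;0 0 0 0 0.05;0 0 0 0 0.05;0 0 0 0 0.05;0 0 0 0 0.05")

```text
time_s: 19.65
tool_pos: [0.6577, -0.0289, 0.1432]
tool_rot: [-180.0, 0.0, 79.2]
force: [-0.3, -0.4, 0.3]
grip_width: 0.0486
grasp_force: 0.0
```

Call:
steer_hand(steps="0 0 -1 0 0.05;0 0 -2.5 0 0.05;0 0 -4 0 0.05;0 0 -6 0 0.05;-2 0 -6.5 0 0.05;-4 0 -6.5 0 0.05;-6 0 -6.5 0 0.05;-8 0 -6.5 0 0.05")

```text
time_s: 20.32
tool_pos: [0.6275, -0.1875, 0.274]
tool_rot: [179.9, 0.0, 79.3]
force: [-0.1, -0.6, -0.2]
grip_width: 0.05
grasp_force: 0.0
```

Call:
steer_hand(steps="-2 0 0 0 0.05;-4 0 0 0 0.05;-6 0 0 0 0.05;-7.5 0 0 0 0.05;-7.5 0 0 0 0.05")

```text
time_s: 20.73
tool_pos: [0.5958, -0.344, 0.2722]
tool_rot: [-179.9, 0.3, 78.5]
force: [-0.6, -1.4, -1.2]
grip_width: 0.0501
grasp_force: 0.0
```

```bash
python3 - <<'E'
from h import *
t=cam('top');s=cam('side')
cv2.imwrite('pics/g.png',np.hstack([crop(t['color'],190,170,80,100,5),crop(s['color'],215,205,80,100,5)]))
E
```

```text
(no output)
```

View pics/g.png

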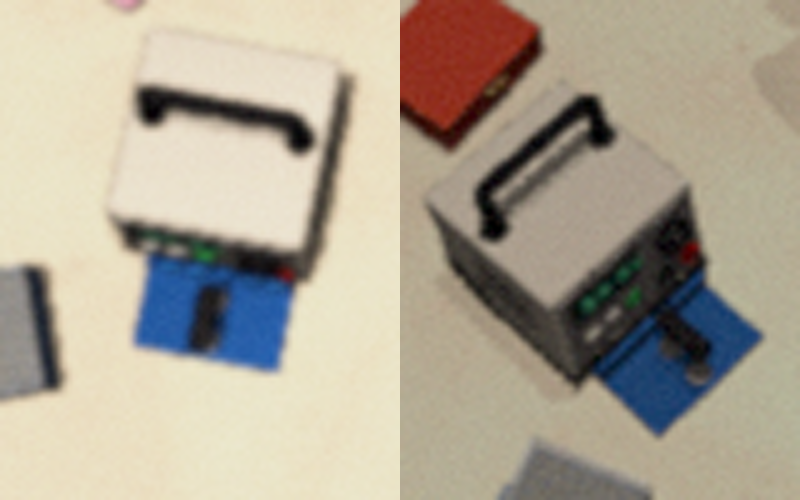

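Top half: the supply is down, with its bar at (225,115) and the riser tail at (135,345) to (278,370). Side half: the front corner is at (578,382), and the riser tail is unchanged at (658,437) and (762,334). Next I'll check the gap and the tilt.

Run:
```python
from h import *
t=cam('top');s=cam('side');T=lambda X,Y:(190+X/5-.4,170+Y/5-.4);S=lambda X,Y:(215+(X-400)/5-.4,205+Y/5-.4)
a=np.radians(-10.6);x=np.array([np.cos(a),np.sin(a)]);y=np.array([-x[1],x[0]])
st=lambda p:np.round([p[:2]@x,p[:2]@y],4)
print('front corner L',st(plane(s,*S(578,382),.012)))
print('tail',st(plane(t,*T(135,345),.002)),st(plane(t,*T(278,370),.002)),st(plane(s,*S(658,437),.002)),st(plane(s,*S(762,334),.002)))
for n,a1,b1 in(('RL',(150,30),(563,84)),('RR',(340,68),(690,186)),('FL',(108,215),(430,197)),('FR',(302,248),(553,305))): pass
# top face corners: top-view order rearL rearR frontR frontL ; side view: frontL=(553,305) rearL=(430,197) rearR=(563,84) frontR=(690,186)
for n,p,q in(('rL',(150,30),(430,197)),('rR',(340,68),(563,84)),('fR',(302,248),(690,186)),('fL',(108,213),(553,305))):
    r=tri(t,T(*p),s,S(*q));print(n,st(r[0]),r[0][2].round(4),round(r[1],4))
b=np.radians(8);print('expect rear z',.1*np.cos(b)-.035*np.sin(b),'front z',.1*np.cos(b)+.085*np.sin(b),'s rear',.652+.035*np.cos(b)+.1*np.sin(b),'front',.652-.085*np.cos(b)+.1*np.sin(b))
```

```text
front corner L [0.5678 0.1543]
tail [0.5102 0.1402] [0.5114 0.0478] [0.5084 0.1425] [0.5097 0.0467]
rL [0.6955 0.1538] 0.0951 0.0033
rR [0.6957 0.0383] 0.0906 0.0004
fR [0.5826 0.0382] 0.1007 0.0038
fL [0.5817 0.1542] 0.1093 0.0029
expect rear z 0.09415574834055476 front z 0.11085652045576261 s rear 0.7005766925019615 front 0.5817445242529731
```

Call:
steer_hand(steps="0 0 0 0 0.05;0 0 0 0 0.05;0 0 0 0 0.05;0 0 0 0 0.05")

```text
time_s: 21.27
tool_pos: [0.6002, -0.3325, 0.2734]
tool_rot: [180.0, 0.0, 79.3]
force: [-0.3, -1.1, -0.7]
grip_width: 0.0503
grasp_force: 0.0
```

```bash
python3 -c "
from cell import env
print(env.sign_off())"
```

```text
the job is handed in; nothing more can be done
None
```

I handed the job in at 21.3 s: the supply measures as resting on the riser's slope at about 8°, its front about 2 mm behind the stop lip (camera estimate, good to a few mm) and within 2 mm of centred, the gripper is clear, and I saw no bystander disturbed, though I didn't check each one.

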